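# Vent the evaporator and hold the retaining ring at its groove

### The arm

A 6-joint arm with a two-finger parallel gripper is mounted at the origin on the work surface. World frame = base frame: x ahead of the robot, y to its left, z up, the work surface at z = 0. Lengths are in m, angles in rad, forces in N, time in s.
With the tool pointing down it reaches from about 0.3 to 0.775 m from the base axis. Payload 14.6 kg.
Tool frame: the origin (TCP) lies on the centre line of the jaws, within the pads' length; the fingertips stand 19 mm ahead of it and the grasp point (between the pads) is the TCP; y points along the fingers, x is the direction in which the jaws open and shut, and the axes are right-handed (so a half turn about y gives the same grasp; the last joint's range is limited). The gripper opens to 94 mm and grips with 3 to 60 N. Pads are 16 mm wide; open, the fingers measure 119 mm over their backs; the gripper's body (75 mm by 177 mm) begins 78 mm behind the grasp point.
Start: joints at [1.125, 0.3, 1.521, -0, 1.321, -0.067], TCP at [0.203, 0.511, 0.224] pointing down, gripper open.
Joint ranges: [-3.03, 3.03], [-0.79, 2.21], [0.23, 2.52], [-1.04, 4.18], [0, 3.07], [-2.55, 2.55]. Speed limits (rad/s): [2.22, 2.22, 2.57, 3.14, 3.14, 3.14].

### API

Orientations are given as [roll, pitch, yaw] about the fixed x, y, z axes, in that order (R = Rz(yaw) Ry(pitch) Rx(roll)).
In Python, from station import ctrl, optics gives the robot as it stands.
- The arm moves only by the tool jog_arm, never from a script. Its argument "targets" is a list of rows, each a list of 3 entries, a list of its own where there are three numbers: the finger opening in cm, from 0 to 9.4, then the shift along the tool's x, y, z in cm, then the turn about the tool's y in rad. A call has 1 to 10 rows; each row is the pose to reach, as a shift and turn from the pose commanded when the call began, along the tool's axes at that moment; what a row does not reach only later rows make up. A row lasts 1/10 s, in which the tool goes at most 50 mm and 8.59 degrees, less where a joint would pass 70% of its speed; a pose out of reach is approached as far as the arm can. A call with a gripper value outside its range is refused whole. The fingers move at their own pace and stop on an object; "grip_force" is the grip in N (left out, the last holds). Time passes only in rows, so rows that repeat a pose let the fingers close. It gives the time, the measured TCP pose, the force and the opening at its end, in the units of the state.
- ctrl.get_obs(): the state, without advancing time (a new reading comes with each control period).
- optics.camera(name): name is "side" or "top" or "wrist"; returns a dict with "img" (384x512x3 uint8, red, green, blue), "range_z" (384x512 float32, m along the optical axis (not along the pixel's ray), 0 where there is no reading), "camera_matrix" (3x3 intrinsics, pixels), "world_to_cam" (4x4, takes a point from world to camera coordinates); the wrist camera has in their place "mount" (4x4, takes a point from camera to tool coordinates, whose origin is the TCP and whose axes are the tool frame's). Camera axes: x right, y up, looking along -z (the intrinsics and any distortion apply to the point x, -y, -z); pixel columns grow to the right and rows downward; lengths in m; the calibration is good to about 2 mm. A picture is of the moment at which its call begins: read the wrist's pose just before it.
- ctrl.hand_in(): hands the job in, once; it reports no verdict.
The state is a dict: "time_s": time; "qpos": joint angles; "joint_vel": joint speeds; "tau": joint torques, N m; "ee_pos": TCP position; "eef_rot": TCP orientation; "force": force on the tool from outside, world axes, zero at the start; "moment": the same for the moment, N m; "grip_width": finger opening in m.
Only numpy, scipy, OpenCV 4.12 (cv2) and the standard library are available. Lean on these libraries where they do the work, as an engineer would, in place of code of your own. Each camera call takes 0.05 s, during which the arm holds its last target. There are 200 camera calls.

### The job

Vent the evaporator first: turn its blue knob until the red gauge needle points at the green zero mark, and let go of the knob. Then take the ring pliers by their two orange handles out of the stand, squeeze them so that the brass ring on their tips spreads, and slide the ring straight down over the steel spindle, without forcing it, until it is level with the black groove and centred around it. Finish holding it there: keep squeezing so the ring stays spread and hangs upright and free in your grip without touching the spindle or the unit, and leave the other things on the bench where they are.

Things in the scene. Friction and masses are not known exactly. Their poses are not given: they have to be found in the camera images.
- gauge (a joint): red needle of the vacuum gauge, rad; 0 = on the green zero mark, positive = clockwise of it seen from above. It follows the knob one to one (knob clockwise 1 rad: +1). It starts 0.5 to 1.4 above zero; the knob has stops at -0.7 and 1.8, and friction (about 0.04 N m) keeps it where it is left
- knob_grip (a point): blue knob on the evaporator's deck, turning about the vertical: an upright bar 42 long, 11 thick, on a flat grey skirt of 42 diameter that is 4 thick. This point lies on its axis, 28 above the black deck and 10 below the bar's top. x axis along the bar (it turns with the knob), z up; grip across the bar, along y
- unit: evaporator drive unit, a fixed white box 240 x 220 x 85 with a 5 thick black deck (top 90 above the table). Origin under the centre of its base, on the table; x axis towards its spindle side. Gauge (64 diameter) on the deck at x -68, y +55; knob at x -68, y -55; white round hub (100 diameter, 12 high) with the spindle at x +50, y 0
- groove (a point): on the axis of the upright steel spindle, at mid height of its black groove: 20 above the white hub's top face, 122 above the table. Spindle diameter 24, groove 9 high and 19 in diameter. Spindle's chamfered top is 20 above this point. z up, x and y as the unit
- spindle_top (a point): centre of the spindle's top face, 20 above the groove's middle
- pliers_grip (a point): midway between the pliers' two upright orange handles, half-way up, 85 above the ring's mid plane. Handles: flat plates 22 wide (x), 50 high, outer faces 60 apart along y; squeezed, each moves in 6 to its stop (48 apart then) against a spring of 2.5 to 5.5 N a side. x axis towards the ring, y across the handles, z up
- ring_centre (a point): centre of the brass ring on the pliers' tips, mid thickness (ring 3 thick, 4 wide). Fixed in the pliers: 11.7 in +x of the handles' middle, 85 below pliers_grip. Fully spread, its bore is 31 in diameter (outside 39) and clears the 24 spindle by 3.5 all round; at rest it is too narrow to pass the spindle
- handle_left (a joint): how far the left (+y) handle is squeezed in, m: 0 at rest, 0.006 at its stop; the right handle and the ring move with it, the ring is fully spread at 0.006
- handle_right (a joint): the same of the right (-y) handle, m
- stand: fixed aluminium tray 170 x 140 x 8 with the blue stand, posts to 67 high; origin under the stand's middle on the table, x axis as the pliers'
- pliers: loose ring pliers (about 0.16 kg), upright in a blue two-post stand, brass ring level at the foot. Origin at ring level, 85 straight below pliers_grip, same axes. Steel housing 20 (x) x 60 (y) x 20, spanning 34 to 54 above the ring plane, sits loosely between the stand's lips, which reach 12 above its underside: lift straight up at least 40 before moving sideways
- grease_pot: bystander: small white pot with red cap, 34 diameter, 40 high, on the tray; leave it
- screwdriver: bystander: screwdriver 110 long on the tray; leave it
- spacer: bystander: brass spacer ring 34 diameter, 12 high, on the unit's deck; leave it
- beaker: bystander: glass beaker 66 diameter, 90 high; leave it
- solvent: bystander: amber bottle 70 diameter, 160 high; leave it
- squeeze: bystander: white bottle with red cap, 60 diameter, 140 high; leave it
Things that resemble listed ones, but are neither listed nor needed, are in the scene too. What is shaped like the pliers but purple or turquoise is not meant.

How it is judged:
On the way, in this order (a step that is already met when the one before it is completed fails the run):
1. the gauge needle stands at zero and the knob is let go (value of joint gauge between -0.1 and 0.1 rad and contact force between the fingers and unit below 0.2 N), for 0.2 s.
2. the ring, spread, is held over the top of the spindle (horizontal distance between ring_centre and groove below 0.008 m and z of ring_centre in the frame of spindle_top above 0 m and value of joint handle_left above 0.0045 m), for 0.04 s.
At the end, for the whole second after the job is handed in: Needle within 0.1 rad of zero; ring centre within 4.5 mm sideways and 3.5 mm in height of the groove's middle; both handles squeezed in more than 4.5 mm; pliers within 7 degrees of upright, at rest, gripped by the fingers with more than 3 N and touching the evaporator with less than 0.5 N (value of joint gauge between -0.1 and 0.1 rad and horizontal distance between ring_centre and groove below 0.0045 m and z of ring_centre in the frame of groove between -0.0035 and 0.0035 m and value of joint each of handle_left, handle_right above 0.0045 m and angle between pliers's own z axis and vertical below 0.12 rad and contact force between the fingers and pliers above 3 N and contact force between pliers and unit below 0.5 N and linear speed of pliers below 0.02 m/s); the arm keeps its last pose, push and grip.
It fails at once if a bystander was shifted by more than 25 mm (distance of any of grease_pot, screwdriver, spacer, beaker, solvent, squeeze from where it was at the start of the episode above 0.025 m).
It fails at once if the pliers or ring were forced against the evaporator with more than 20 N (contact force between pliers and unit above 20 N).
It also fails if it takes over 61 s, if anything falls off the work surface, if the arm or the gripper's body presses on something with over 40 N, if the wrist force passes 120 N, or if a joint passes its speed limit or range.

## Working session

There is one attempt and no reset: what is moved stays moved. The work goes in short steps, Python scripts to look and compute and a tool call to move; the robot and the scene stay as the last step left them, time stands still between calls to the robot, and variables do not carry over. Pictures are saved under pics/ and viewed, about 8 in all and at most 12, crops included, and the job is handed in when it is done.

Besides the shell and the picture viewer there is one more tool, called after "Call:" as name([rows], argument=value, ...), one row to a line, values as JSON. jog_arm: Moves the arm, as the interface text tells. Its arguments: {"type":"object","properties":{"targets":{"type":"array","items":{"type":"array"}},"grip_force":{"type":"number"}},"required":["targets"]}

```bash
ls; mkdir -p pics
cat > h.py <<'E'
import numpy as np, cv2
from scipy.spatial.transform import Rotation as R
from station import ctrl, optics
def tool():
    o=ctrl.get_obs(); T=np.eye(4); T[:3,:3]=R.from_euler('xyz',o['eef_rot']).as_matrix(); T[:3,3]=o['ee_pos']; return T,o
def cam(name,save=None):
    T,o=tool(); c=optics.camera(name)
    c['c2w']=T@c['mount'] if name=='wrist' else np.linalg.inv(c['world_to_cam'])
    if save: np.savez('pics/%s.npz'%save,**{k:c[k] for k in('img','range_z','camera_matrix','c2w')}); cv2.imwrite('pics/%s.png'%save,c['img'][:,:,::-1])
    return c
def cloud(c):
    K=c['camera_matrix'];z=c['range_z'];v,u=np.mgrid[:z.shape[0],:z.shape[1]]
    P=np.stack([(u-K[0,2])/K[0,0]*z,-(v-K[1,2])/K[1,1]*z,-z,np.ones_like(z)],-1)
    W=(P@c['c2w'].T)[...,:3]; W[z==0]=np.nan; return W
def proj(c,p):
    q=np.linalg.inv(c['c2w'])@np.append(p,1); K=c['camera_matrix']
    return K[0,2]+K[0,0]*q[0]/-q[2], K[1,2]-K[1,1]*q[1]/-q[2]
E
python3 - <<'E'
from h import *
T,o=tool(); print(T.round(3),o)
a=cam('top','top');b=cam('side','side')
print({k:np.shape(v) for k,v in a.items()},a['camera_matrix'],a['c2w'].round(3))
cv2.imwrite('pics/both.png',cv2.resize(np.vstack([a['img'],b['img']])[:,:,::-1],(512,768))[:, :] )
E
```

```text
pics
[[ 0.37  -0.    -0.929  0.203]
 [ 0.929 -0.001  0.37   0.511]
 [-0.001 -1.     0.     0.224]
 [ 0.     0.     0.     1.   ]] {'time_s': 0.0, 'qpos': array([ 1.12544328e+00,  3.00447024e-01,  1.52159395e+00, -3.34429695e-05,
        1.32068996e+00, -6.65801865e-02]), 'joint_vel': array([ 0.00117434,  0.00039986, -0.0003365 ,  0.00053656, -0.00223443,
        0.00063844]), 'tau': array([ 5.63646372e-04, -5.31828904e+01, -3.52712417e+01,  7.08940532e-02,
        2.45553948e-02, -1.16721890e-04]), 'ee_pos': array([0.20327398, 0.51079434, 0.22389408]), 'eef_rot': array([-1.57075292e+00,  1.13791708e-03,  1.19203178e+00]), 'force': array([-0.44403124,  0.71171036, -0.32907945]), 'moment': array([-0.02092651,  0.0281621 , -0.03117809]), 'grip_width': 0.0939170697484254}
{'img': (384, 512, 3), 'range_z': (384, 512), 'camera_matrix': (3, 3), 'world_to_cam': (4, 4), 'c2w': (4, 4)} [[404.97022752   0.         265.84393439]
 [  0.         404.97022752 187.40533897]
 [  0.           0.           1.        ]] [[-0.023  0.997 -0.07   0.418]
 [-1.    -0.023 -0.007 -0.003]
 [-0.009  0.07   0.998  1.237]
 [ 0.     0.     0.     1.   ]]
```

View pics/top.png

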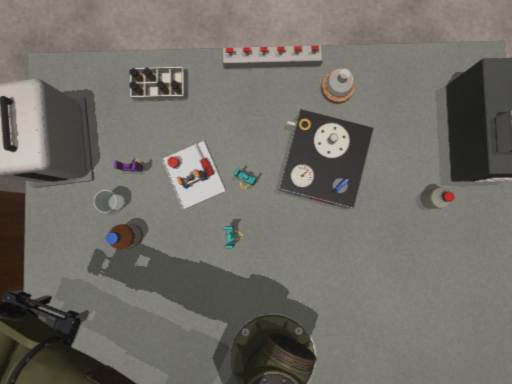

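View pics/side.png

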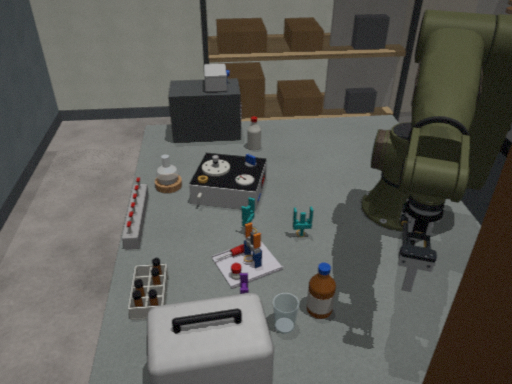

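The top view shows the unit, with its spindle near (333,139), gauge at (302,175) and knob at (341,185). The orange-handled pliers stand on the white tray near (192,178). The purple and turquoise ones are decoys.

Run:
```python
from h import *
for n in('top','side'):
    c=dict(np.load('pics/%s.npz'%n)); W=cloud(c); im=c['img'].astype(int); r,g,b=im[...,0],im[...,1],im[...,2]
    hsv=cv2.cvtColor(c['img'],cv2.COLOR_RGB2HSV).astype(int); H,S,V=hsv[...,0],hsv[...,1],hsv[...,2]
    def rep(name,m):
        p=W[m]; p=p[~np.isnan(p[:,0])]
        if len(p): print(n,name,len(p),np.median(p,0).round(4),'z',np.percentile(p[:,2],[5,95]).round(3)) 
    x,y,z=W[...,0],W[...,1],W[...,2]
    if n=='top':
        v,u=np.mgrid[:384,:512]; box=(u>275)&(u<380)&(v>100)&(v<215)
    # unit deck
        m=box&(abs(z-.09)<.006); p=W[m][:,:2].astype(np.float32); rect=cv2.minAreaRect(p*1000); print('deck',len(p),rect,np.median(W[m][:,2]))
        rep('spindle',box&(z>.125)&(v<165)); 
        hub=box&(abs(z-.102)<.004)&(V>140)&(v<165); rep('hub',hub)
        kn=box&(H>95)&(H<125)&(S>120); rep('blue',kn)
        p=W[kn&(z>.115)]; print('knobtop',p.mean(0)); d=np.linalg.svd((p-p.mean(0))[:,:2])[2][0]; print('bar dir',d,np.degrees(np.arctan2(d[1],d[0])))
        rep('gauge',box&(abs(z-.1)<.015)&(V>140)&(v>165)&(u<320))
        gm=box&(v>160)&(u<322)
        for nm,mm in(('red',gm&(r>g+60)&(r>b+50)),('green',gm&(g>r+15)&(g>b+15))): rep(nm,mm); print(np.argwhere(mm)[:20].tolist())
        tb=(u>155)&(u<232)&(v>135)&(v<215)
        rep('orange',tb&(H>6)&(H<18)&(S>150)&(z>.06)); rep('tray',tb&(abs(z-.008)<.004)&(V>140))
        m=tb&(abs(z-.008)<.005)&(V>140); print('tray',cv2.minAreaRect(W[m][:,:2].astype(np.float32)*1000))
        o=tb&(H>4)&(H<20)&(S>140)&(z>.085); q=W[o]; print((q*1000).round().astype(int).tolist()[:60])
c=dict(np.load('pics/top.npz'))['img']
A=cv2.resize(c[100:215,275:380],(400,438),interpolation=2);B=cv2.resize(c[135:215,155:260],(400,305),interpolation=2)
B=np.vstack([B,np.zeros((133,400,3),np.uint8)]);cv2.imwrite('pics/crop1.png',np.hstack([A,B])[:,:,::-1])
```

```text
deck 4964 ((580.3978881835938, -167.61976623535156), (218.9536895751953, 239.23638916015625), 73.8879165649414) 0.09056853210191307
top spindle 65 [ 0.6269 -0.1812  0.142 ] z [0.132 0.145]
top hub 832 [ 0.6292 -0.1775  0.1022] z [0.099 0.105]
top blue 50 [ 0.4973 -0.1985  0.1273] z [0.123 0.131]
knobtop [ 0.4978379  -0.19842819  0.12734772]
bar dir [-0.69228602  0.72162322] 133.81134057867123
top gauge 383 [ 0.5294 -0.0972  0.0949] z [0.091 0.099]
top red 8 [ 0.5414 -0.109   0.0962] z [0.093 0.099]
[[170, 307], [170, 308], [171, 306], [171, 307], [172, 305], [172, 306], [173, 304], [173, 305]]
top green 3 [ 0.5516 -0.104   0.0949] z [0.092 0.097]
[[167, 304], [168, 303], [168, 304]]
top orange 36 [0.5327 0.1989 0.1298] z [0.117 0.133]
top tray 1643 [0.5405 0.2301 0.0083] z [0.005 0.011]
tray ((550.3980712890625, 228.80079650878906), (172.14801025390625, 143.99781799316406), 22.400774002075195)
[[549, 199, 130], [549, 196, 132], [546, 201, 132], [546, 199, 131], [546, 196, 132], [546, 193, 131], [543, 196, 130], [543, 193, 130], [545, 193, 115], [540, 196, 133], [540, 193, 135], [541, 191, 128], [543, 192, 105], [538, 193, 131], [538, 190, 132], [540, 191, 111], [535, 193, 133], [535, 191, 128], [536, 190, 121], [532, 191, 129], [533, 190, 122], [531, 246, 131], [528, 246, 132], [528, 243, 129], [529, 243, 118], [525, 245, 136], [525, 243, 132], [526, 242, 124], [527, 242, 112], [522, 243, 132], [522, 241, 129], [523, 240, 118], [520, 243, 131], [520, 240, 130], [520, 240, 122], [521, 240, 109], [517, 241, 130], [517, 238, 128], [518, 238, 117], [514, 240, 133], [514, 237, 132], [515, 237, 123]]
```

View pics/crop1.png

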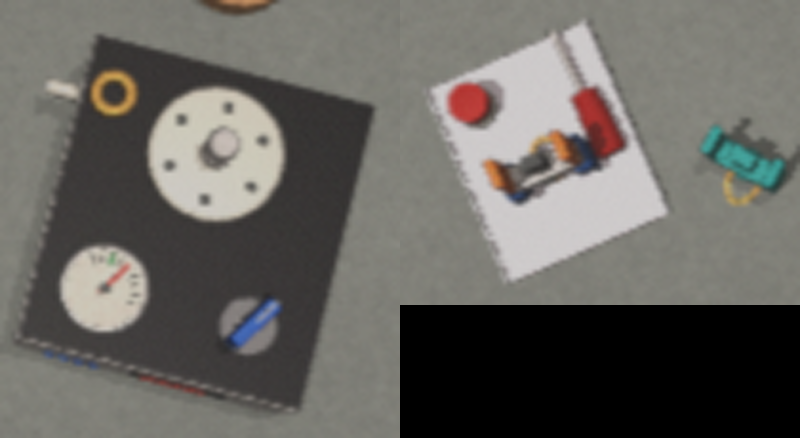

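The crop agrees with the given geometry. The unit's yaw is about -16°. The knob bar is at -46° and the needle at about -47°, so the gauge reads about +0.54. The pliers' x axis is at about 22°. I'm setting out for a point above the knob.

Call:
jog_arm([
  [9.4,[-27.6,-2.6,-27],0],
  [9.4,[-27.6,-2.6,-27],0],
  [9.4,[-27.6,-2.6,-27],0],
  [9.4,[-27.6,-2.6,-27],0],
  [9.4,[-27.6,-2.6,-27],0],
  [9.4,[-27.6,-2.6,-27],0],
  [9.4,[-27.6,-2.6,-27],0],
  [9.4,[-27.6,-2.6,-27],0],
  [9.4,[-27.6,-2.6,-27],0],
  [9.4,[-27.6,-2.6,-27],0],
])

```text
time_s: 1.1
ee_pos: [0.3522, 0.1544, 0.2503]
eef_rot: [-1.57, 0.0, 1.19]
force: [0.5, -0.3, -0.7]
grip_width: 0.0942
```

Call:
jog_arm([
  [6,[-27.6,0,-27],0.428],
  [6,[-27.6,0,-27],0.428],
  [6,[-27.6,0,-27],0.428],
  [6,[-27.6,0,-27],0.428],
  [6,[-27.6,0,-27],0.428],
  [6,[-27.6,0,-27],0.428],
  [6,[-27.6,0,-27],0.428],
  [6,[-27.6,0,-27],0.428],
  [6,[-27.6,0,-27],0.428],
  [6,[-27.6,0,-27],0.428],
])

```text
time_s: 2.1
ee_pos: [0.5014, -0.2004, 0.2496]
eef_rot: [-1.569, 0.0, 0.765]
force: [-0.9, 1.1, 0.6]
grip_width: 0.0599
```

Run:
```python
from h import *
T,o=tool(); print(T.round(4),o['time_s'],o['force'],o['grip_width'])
c=cam('wrist','w1')
for p in((.4998,-.2016,.128),(.628,-.1815,.142),(.53,-.096,.095)): print(np.round(proj(c,p)))
```

```text
[[ 7.216e-01 -1.400e-03 -6.923e-01  5.014e-01]
 [ 6.923e-01  1.000e-03  7.216e-01 -2.004e-01]
 [-3.000e-04 -1.000e+00  1.600e-03  2.496e-01]
 [ 0.000e+00  0.000e+00  0.000e+00  1.000e+00]] 2.1 [-0.86586183  1.11488111  0.59517093] 0.05993579967448384
[254. 190.]
[355. 262.]
[342. 133.]
```

View pics/w1.png

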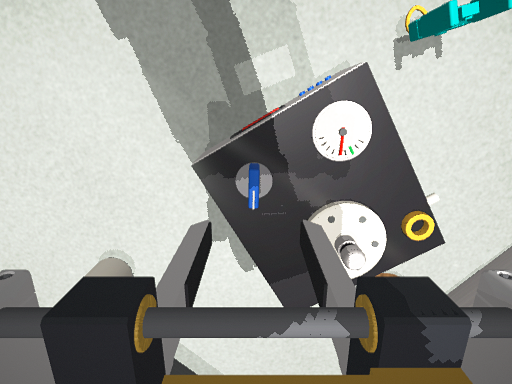

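The wrist view shows the knob bar at (254,187), gauge at (342,130) and spindle top near (354,260), all close to the predicted positions. I'll measure these before acting.

```bash
cat > unit.py <<'E'
from h import *
def plane_pts(c,pix,z):  # pixels(u,v) -> world on plane z
    K=c['camera_matrix'];M=c['c2w'];pix=np.asarray(pix,float)
    d=np.stack([(pix[:,0]-K[0,2])/K[0,0],-(pix[:,1]-K[1,2])/K[1,1],-np.ones(len(pix))],-1)@M[:3,:3].T
    return M[:3,3]+d*((z-M[2,3])/d[:,2])[:,None]
def measure(c):
    W=cloud(c); hsv=cv2.cvtColor(c['img'],cv2.COLOR_RGB2HSV).astype(int); H,S,V=hsv[...,0],hsv[...,1],hsv[...,2]
    z=W[...,2]; near=lambda p,r: np.hypot(W[...,0]-p[0],W[...,1]-p[1])<r
    k=near((.5,-.2),.04)&(H>95)&(H<125)&(S>120)&(z>.119)
    if k.sum()>9:
        q=W[k]; r=cv2.minAreaRect(q[:,:2].astype(np.float32)*1000); print('knob',k.sum(),q.mean(0).round(4),r,np.percentile(q[:,2],[5,50,95]).round(4))
    g=near((.53,-.096),.045); pix=lambda m: np.argwhere(m)[:,::-1]
    fa=g&(V>150)&(S<60); f=W[fa]
    if len(f):
        cc,rr=cv2.minEnclosingCircle(f[:,:2].astype(np.float32)*1000); print('gauge',cc,rr,np.median(f[:,2]))
        for nm,m in(('red',g&((H<8)|(H>172))&(S>120)),('green',g&(H>45)&(H<85)&(S>80))):
            P=plane_pts(c,pix(m),np.median(f[:,2])) ; d=P.mean(0)[:2]*1000-cc; print(nm,m.sum(),d,'ang',np.degrees(np.arctan2(d[1],d[0])))
            if nm=='red' and m.sum()>9: vx=cv2.fitLine(P[:,:2].astype(np.float32)*1000,2,0,.01,.01).ravel(); print('line',np.degrees(np.arctan2(vx[1],vx[0])))
    s=near((.628,-.1815),.02)&(z>.138); q=W[s]
    if len(q): print('spindle top',len(q),q.mean(0).round(4),cv2.minEnclosingCircle(q[:,:2].astype(np.float32)*1000),np.median(q[:,2]))
    h=near((.628,-.1815),.065)&(abs(z-.102)<.004); q=W[h]
    if len(q)>9: print('hub',len(q),cv2.minEnclosingCircle(q[:,:2].astype(np.float32)*1000),np.median(q[:,2]))
    d=near((.58,-.167),.2)&(abs(z-.09)<.004); print('deck',cv2.minAreaRect(W[d][:,:2].astype(np.float32)*1000),np.median(z[d]))
E
python3 -c "
from unit import *
measure(dict(np.load('pics/w1.npz')))"
```

```text
knob 367 [ 0.4963 -0.1984  0.1279] ((497.8814392089844, -200.19186401367188), (10.60244369506836, 41.17364501953125), 42.28398132324219) [0.1263 0.1281 0.1293]
gauge (529.8204345703125, -95.0049057006836) 33.046730041503906 0.09501713921925234
red 61 [ 8.77716266 -9.76066281] ang -48.036905656434264
line -47.23544
green 22 [21.48806539 -6.47313446] ang -16.76457272296182
spindle top 360 [ 0.6249 -0.1801  0.1417] ((626.39404296875, -180.5894775390625), 12.116416931152344) 0.1419706938883943
hub 2793 ((626.8696899414062, -180.56533813476562), 50.49207305908203) 0.10234347544508304
deck ((578.9163818359375, -166.7051544189453), (216.68663024902344, 237.3902587890625), 74.01154327392578) 0.0904506574324685
```

Call:
jog_arm([
  [3.5,[-0.2,4,0.25],0.02],
  [3.5,[-0.2,8,0.25],0.02],
  [3.5,[-0.2,11,0.25],0.02],
  [3.5,[-0.2,13,0.25],0.02],
  [3.5,[-0.2,13,0.25],0.02],
])

```text
time_s: 2.65
ee_pos: [0.4969, -0.1989, 0.1184]
eef_rot: [-1.567, 0.001, 0.746]
force: [-0.4, -0.4, -0.0]
grip_width: 0.0352
```

Call:
jog_arm([
  [0.5,[0,0,0],0],
  [0.5,[0,0,0],0],
  [0.5,[0,0,0],0],
  [0.5,[0,0,0],0],
  [0.5,[0,0,0],0],
  [0.5,[0,0,0],0],
], grip_force=15)

```text
time_s: 3.25
ee_pos: [0.4986, -0.2008, 0.1216]
eef_rot: [-1.572, -0.002, 0.744]
force: [3.0, 4.7, 5.4]
grip_width: 0.011
```

Call:
jog_arm([
  [0.5,[0,0,0],-0.1],
  [0.5,[0,0,0],-0.2],
  [0.5,[0,0,0],-0.3],
  [0.5,[0,0,0],-0.4],
  [0.5,[0,0,0],-0.5],
  [0.5,[0,0,0],-0.54],
  [0.5,[0,0,0],-0.54],
  [0.5,[0,0,0],-0.54],
])

```text
time_s: 4.05
ee_pos: [0.4983, -0.2014, 0.1216]
eef_rot: [-1.573, 0.0, 1.284]
force: [-0.3, 0.8, 5.6]
grip_width: 0.0111
```

Run:
```python
from unit import *
T,o=tool(); print(o['ee_pos'],o['eef_rot'],o['force'],o['grip_width'])
measure(cam('wrist','w2')); print('TOP');measure(cam('top','t2'))
```

```text
[ 0.49826171 -0.20135475  0.12159789] [-1.57268548e+00  2.90277505e-04  1.28405524e+00] [-0.28179713  0.8409653   5.59185381] 0.011082313589139112
knob 1104 [ 0.4944 -0.1999  0.1278] ((497.8699951171875, -201.1667938232422), (10.993247032165527, 42.20896911621094), 73.84748840332031) [0.1234 0.1282 0.1293]
gauge (526.006103515625, -98.18793487548828) 40.30180740356445 0.09509610322855727
red 130 [17.07772641  0.25081332] ang 0.8414183095854293
line -16.225145
green 15 [26.30336195 -4.5020777 ] ang -9.712617045986374
hub 1079 ((626.0362548828125, -180.33302307128906), 49.955604553222656) 0.10225447416692324
deck ((561.6981201171875, -161.1997528076172), (217.67352294921875, 201.34652709960938), 74.12627410888672) 0.09052216487016285
TOP
gauge (531.3007202148438, -97.1850357055664) 31.796737670898438 0.09474646820944721
red 0 [nan nan] ang nan
green 0 [nan nan] ang nan
spindle top 57 [ 0.6281 -0.181   0.1424] ((627.8136596679688, -181.32569885253906), 11.728738784790039) 0.14237007126161783
hub 804 ((628.841064453125, -181.89828491210938), 49.94388198852539) 0.102121239353127
deck ((580.4640502929688, -168.13043212890625), (217.2838592529297, 238.1190643310547), 73.88129425048828) 0.09051908810150056unit.py:17: RuntimeWarning: Mean of empty slice.
  P=plane_pts(c,pix(m),np.median(f[:,2])) ; d=P.mean(0)[:2]*1000-cc; print(nm,m.sum(),d,'ang',np.degrees(np.arctan2(d[1],d[0])))
  ret = um.true_divide(
```

Call:
jog_arm([
  [3.5,[0,0,0],0],
  [3.5,[0,0,0],0],
  [3.5,[0,0,0],0],
  [3.5,[0,-4,0],0],
  [3.5,[0,-8,0],0],
  [3.5,[0,-12,0],0],
  [3.5,[0,-13,0],0],
  [3.5,[0,-13,0],0],
])

```text
time_s: 4.95
ee_pos: [0.4981, -0.2013, 0.2516]
eef_rot: [-1.573, 0.0, 1.284]
force: [-0.4, -0.1, -0.9]
grip_width: 0.035
```

Run:
```python
from unit import *
T,o=tool(); print(T.round(4),o['force'],o['grip_width'])
measure(cam('wrist','w3'))
d=np.array([.531,.2175,.25])-T[:3,3]; print('to pliers, tool cm',100*T[:3,:3].T@d)
```

```text
[[ 2.829e-01  2.300e-03 -9.591e-01  4.981e-01]
 [ 9.592e-01 -1.200e-03  2.829e-01 -2.013e-01]
 [-5.000e-04 -1.000e+00 -2.500e-03  2.516e-01]
 [ 0.000e+00  0.000e+00  0.000e+00  1.000e+00]] [-0.39832525 -0.08083841 -0.94288227] 0.03503915320013329
knob 372 [ 0.4958 -0.1999  0.13  ] ((494.9989013671875, -193.31365966796875), (22.980985641479492, 52.03306579589844), 71.33869934082031) [0.1266 0.1283 0.1296]
gauge (526.2884521484375, -99.66655731201172) 39.5745735168457 0.09504211799607543
red 52 [16.43272141  1.27452883] ang 4.4350060501641835
line -15.416881
green 5 [28.3652099  -3.16596568] ang -6.368674432361189
hub 2043 ((626.6417846679688, -180.889892578125), 50.130104064941406) 0.10232410053264335
deck ((572.9560546875, -164.6204071044922), (216.60592651367188, 224.18850708007812), 74.10404205322266) 0.09051183046570821
to pliers, tool cm [41.09974807  0.12162616  8.6967359 ]
```

Call:
jog_arm([
  [8.5,[41,0,8.7],-0.677],
  [8.5,[41,0,8.7],-0.677],
  [8.5,[41,0,8.7],-0.677],
  [8.5,[41,0,8.7],-0.677],
  [8.5,[41,0,8.7],-0.677],
  [8.5,[41,0,8.7],-0.677],
  [8.5,[41,0,8.7],-0.677],
  [8.5,[41,0,8.7],-0.677],
  [8.5,[41,0,8.7],-0.677],
  [8.5,[41,0,8.7],-0.677],
])

```text
time_s: 6.0
ee_pos: [0.5295, 0.2189, 0.2478]
eef_rot: [-1.567, -0.0, 1.964]
force: [-0.6, 0.8, -0.2]
grip_width: 0.085
```

Call:
jog_arm([
  [8.5,[0,0,0],0],
  [8.5,[0,0,0],0],
])

```text
time_s: 6.2
ee_pos: [0.5303, 0.2155, 0.2497]
eef_rot: [-1.57, 0.0, 1.96]
force: [0.2, -0.5, 0.3]
grip_width: 0.0849
```

Run:
```python
from unit import *
T,o=tool(); print(T.round(4),o['time_s'],o['grip_width'])
c=cam('wrist','w4'); W=cloud(c); z=W[...,2]
hsv=cv2.cvtColor(c['img'],cv2.COLOR_RGB2HSV).astype(int);H,S=hsv[...,0],hsv[...,1]
m=(np.hypot(W[...,0]-.531,W[...,1]-.2175)<.05)&(H>4)&(H<20)&(S>130)&(z>.09)
q=W[m];print(m.sum(),np.percentile(q[:,2],[2,50,90,99]))
t=q[q[:,2]>np.percentile(q[:,2],95)-.008]
side=(t[:,:2]-[.531,.2175])@[-.381,.924]
for s in(t[side>0],t[side<0]): print(len(s),s.mean(0),cv2.minAreaRect(s[:,:2].astype(np.float32)*1000))
print(cv2.minAreaRect(t[:,:2].astype(np.float32)*1000))
```

```text
[[-3.792e-01 -1.200e-03 -9.253e-01  5.303e-01]
 [ 9.253e-01 -6.000e-04 -3.792e-01  2.155e-01]
 [-1.000e-04 -1.000e+00  1.300e-03  2.497e-01]
 [ 0.000e+00  0.000e+00  0.000e+00  1.000e+00]] 6.2 0.08487239771732105
513 [0.09354739 0.13098534 0.35455115 0.35661344]
45 [0.50192028 0.23267636 0.35511349] ((502.9488525390625, 230.40670776367188), (1.887062430381775, 45.21158218383789), 22.253890991210938)
24 [0.51473769 0.20186663 0.35464456] ((520.0109252929688, 188.29608154296875), (2.181088447570801, 41.67939376831055), 20.989473342895508)
((511.2763977050781, 210.2251739501953), (2.5401248931884766, 88.86260223388672), 21.60789680480957)
```

View pics/w4.png

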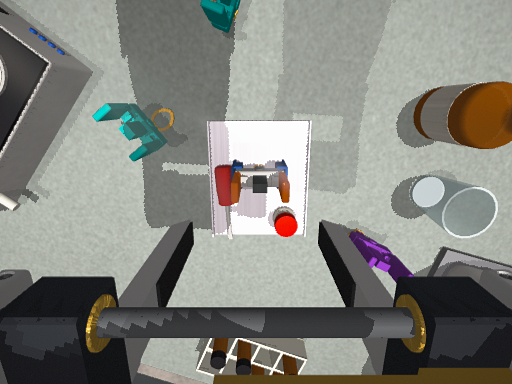

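The wrist view shows the handles at (235,188) and (284,188), the tray square to the view, and the screwdriver and pot low beside them. The gripper's own parts leaked into the mask above z 0.2, so I'll filter those out.

Run:
```python
from unit import *
c=dict(np.load('pics/w4.npz')); W=cloud(c); z=W[...,2]
hsv=cv2.cvtColor(c['img'],cv2.COLOR_RGB2HSV).astype(int);H,S=hsv[...,0],hsv[...,1]
near=np.hypot(W[...,0]-.531,W[...,1]-.2175)<.06
m=near&(H>4)&(H<20)&(S>130)&(z>.09)&(z<.2)
q=W[m];print(m.sum(),np.percentile(q[:,2],[2,50,90,99]))
t=q[q[:,2]>np.percentile(q[:,2],95)-.006]
side=(t[:,:2]-[.531,.2175])@[-.381,.924]
for s in(t[side>0],t[side<0]): print(len(s),s.mean(0),cv2.minAreaRect(s[:,:2].astype(np.float32)*1000))
print(cv2.minAreaRect(t[:,:2].astype(np.float32)*1000))
h=near&(S<70)&(z>.065)&(z<.09); q=W[h]; print('housing',h.sum(),np.percentile(q[:,2],[5,50,95]),cv2.minAreaRect(q[:,:2].astype(np.float32)*1000))
hh=near&(z>.005)&(z<.012)
d=(np.hypot(W[...,0]-.55,W[...,1]-.228)<.12)&(z>.005)&(z<.012);print('tray',cv2.minAreaRect(W[d][:,:2].astype(np.float32)*1000))
```

```text
429 [0.09305026 0.13067245 0.13198244 0.13277566]
137 [0.52000635 0.2448774  0.13125869] ((520.1543579101562, 244.74191284179688), (21.372312545776367, 6.863045692443848), 24.0335750579834)
170 [0.53877877 0.19730931 0.13079809] ((539.3645629882812, 197.47427368164062), (21.849042892456055, 7.264520168304443), 21.436813354492188)
((529.6442260742188, 221.0167694091797), (21.809898376464844, 58.44997024536133), 22.451343536376953)
housing 598 [0.06661578 0.07568558 0.08714353] ((528.5482788085938, 222.100830078125), (24.270509719848633, 58.21622085571289), 28.67591667175293)
tray ((548.611572265625, 228.31854248046875), (170.11370849609375, 138.51199340820312), 22.386377334594727)
```

Call:
jog_arm([
  [8.5,[0.5,0,-0.15],0],
  [8.5,[0.5,4,-0.15],0],
  [8.5,[0.5,8,-0.15],0],
  [8.5,[0.5,11,-0.15],0],
  [8.5,[0.5,13,-0.15],0],
  [8.5,[0.5,14.3,-0.15],0],
  [8.5,[0.5,14.3,-0.15],0],
  [8.5,[0.5,14.3,-0.15],0],
])

```text
time_s: 7.05
ee_pos: [0.5303, 0.222, 0.1084]
eef_rot: [-1.572, 0.0, 1.961]
force: [0.5, 0.4, 0.6]
grip_width: 0.085
```

Call:
jog_arm([
  [6.3,[0,0,0],0],
  [6.3,[0,0,0],0],
  [6.3,[0,0,0],0],
  [4.4,[0,0,0],0],
  [4.4,[0,0,0],0],
  [4.4,[0,0,0],0],
  [4.4,[0,0,0],0],
  [4.4,[0,0,0],0],
], grip_force=25)

```text
time_s: 7.85
ee_pos: [0.53, 0.2219, 0.1079]
eef_rot: [-1.572, 0.0, 1.961]
force: [-0.9, -0.6, 5.3]
grip_width: 0.0472
```

Call:
jog_arm([
  [4.4,[0,-1,0],0],
  [4.4,[0,-3,0],0],
  [4.4,[0,-5,0],0],
  [4.4,[0,-8,0],0],
  [4.4,[0,-11,0],0],
  [4.4,[0,-14,0],0],
  [4.4,[0,-17,0],0],
  [4.4,[0,-17,0],0],
  [4.4,[0,-17,0],0],
])

```text
time_s: 8.75
ee_pos: [0.5296, 0.2219, 0.2772]
eef_rot: [-1.571, -0.0, 1.961]
force: [-0.2, -1.0, -1.9]
grip_width: 0.0471
```

Run:
```python
from unit import *
T,o=tool(); print(T.round(4),o['time_s'],o['grip_width'],o['force'])
c=cam('wrist','w5');s=cam('side','s5');cam('top','t5')
p=T[:3,3]+[.0108,.0045,-.086]
print(p,proj(c,p),proj(s,p))
u,v=map(int,proj(s,p)); A=cv2.resize(s['img'][max(v-70,0):v+50,u-60:u+60],(384,384))
cv2.imwrite('pics/v5.png',cv2.resize(np.hstack([c['img'],A]),None,fx=.88,fy=.88)[:,:,::-1])
```

```text
[[-3.805e-01 -2.000e-04 -9.248e-01  5.296e-01]
 [ 9.248e-01 -0.000e+00 -3.805e-01  2.219e-01]
 [ 1.000e-04 -1.000e+00  2.000e-04  2.772e-01]
 [ 0.000e+00  0.000e+00  0.000e+00  1.000e+00]] 8.75 0.04706405382773112 [-0.23546984 -0.98700239 -1.87051692]
[0.54040605 0.22640721 0.19119041] (np.float64(254.19914273684816), np.float64(213.24944782050719)) (np.float64(248.92884109058693), np.float64(212.45514719907652))
```

View pics/v5.png

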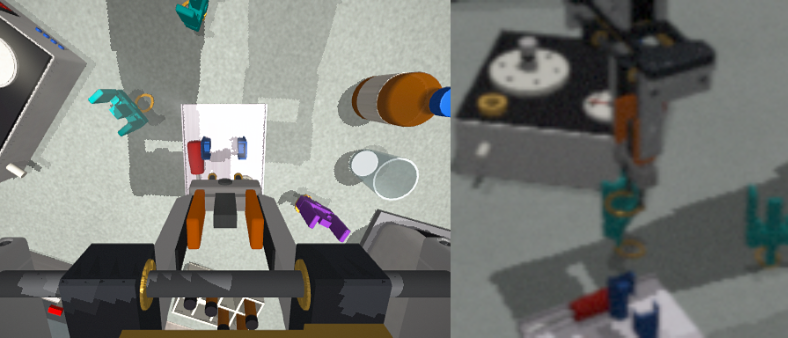

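The pliers are lifted and squeezed. The wrist view has the handles between the pads, with only parts of the ring showing near full-res (242,202) and (273,202). The side view shows the ring hanging level. I'll measure where the pliers sit in the tool frame.

```bash
cat > ring.py <<'E'
from unit import *
def ring(c,T,g=(0,.086,-.0117)):
    W=cloud(c); L=(W-T[:3,3])@T[:3,:3]   # tool coords
    hsv=cv2.cvtColor(c['img'],cv2.COLOR_RGB2HSV).astype(int);H,S,V=hsv[...,0],hsv[...,1],hsv[...,2]
    o=(H>4)&(H<20)&(S>130)&(abs(L[...,0])<.05)&(abs(L[...,1])<.04)&(abs(L[...,2])<.05)
    if o.sum()>20:
        q=L[o]; print('orange',o.sum(),'y pct',np.percentile(q[:,1],[1,5,50,95]).round(4)); t=q[q[:,1]<np.percentile(q[:,1],3)+.004]
        print(' top rect x,z mm',cv2.minAreaRect(t[:,[0,2]].astype(np.float32)*1000), t.min(0).round(4),t.max(0).round(4))
    b=(S>90)&(H>10)&(H<32)&(np.hypot(L[...,0]-g[0],L[...,2]-g[2])<.032)&(abs(L[...,1]-g[1])<.012)
    q=L[b]; print('brass',b.sum(), q.mean(0).round(4) if len(q) else '', 'y',np.percentile(q[:,1],[5,50,95]).round(4) if len(q) else '')
    if len(q)>15:
        q=q[abs(q[:,1]-np.median(q[:,1]))<.005]
        A=np.c_[2*q[:,0],2*q[:,2],np.ones(len(q))]; s=np.linalg.lstsq(A,(q[:,[0,2]]**2).sum(1),rcond=None)[0]
        print(' circle fit x,z,r',s[:2].round(4),np.sqrt(s[2]+s[0]**2+s[1]**2).round(4),'ext',q.min(0).round(4),q.max(0).round(4))
    return b
E
python3 - <<'E'
from ring import *
T,o=tool()
for n in('w5','s5','t5'): print(n); ring(dict(np.load('pics/%s.npz'%n)),T)
E
```

```text
w5
orange 2220 y pct [-0.0258 -0.0254 -0.0204  0.0162]
 top rect x,z mm ((0.916168212890625, 0.5766630172729492), (21.88255500793457, 47.86625289916992), 89.84406280517578) [-0.023  -0.0264 -0.0104] [ 0.0249 -0.0216  0.0116]
brass 66 [0.0018 0.0836 0.0015] y [0.0822 0.0837 0.0848]
 circle fit x,z,r [ 0.0014 -0.0002] 0.0136 ext [-0.0163  0.0811 -0.0022] [0.0188 0.086  0.0042]
s5
orange 138 y pct [-0.0251 -0.0234 -0.0048  0.0228]
 top rect x,z mm ((-0.5687141418457031, -8.285003662109375), (19.425024032592773, 52.412010192871094), 65.65870666503906) [-0.023  -0.0331 -0.0123] [ 0.0272 -0.0198  0.0098]
brass 25 [ 0.0067  0.0869 -0.0192] y [0.0843 0.0867 0.0896]
 circle fit x,z,r [ 0.0036 -0.012 ] 0.0175 ext [-0.0156  0.0842 -0.0308] [ 0.0226  0.0913 -0.0024]
t5
brass 0  y
```

Call:
jog_arm([
  [4.4,[-2,0,0.4],0],
  [4.4,[-6,0,1.1],0],
  [4.4,[-10,0,1.8],0],
  [4.4,[-14,0,2.5],0],
  [4.4,[-18,0,3.3],0],
  [4.4,[-22,0,4],0],
  [4.4,[-26,0,4.7],0],
  [4.4,[-30,0,5.4],0],
  [4.4,[-34,0,6.2],0],
  [4.4,[-37,0,6.7],0],
])

```text
time_s: 9.9
ee_pos: [0.6084, -0.1481, 0.276]
eef_rot: [-1.569, -0.001, 1.96]
force: [0.6, 0.5, -2.1]
grip_width: 0.0473
```

Call:
jog_arm([
  [4.4,[-2,0,0.4],0],
  [4.4,[-3.5,0,0.6],0],
  [4.4,[-4,0,0.7],0],
  [4.4,[-4,0,0.7],0],
  [4.4,[-4,0,0.7],0],
])

```text
time_s: 10.4
ee_pos: [0.6173, -0.1845, 0.2774]
eef_rot: [-1.571, -0.0, 1.962]
force: [-0.2, -0.2, -1.5]
grip_width: 0.0473
```

Run:
```python
from ring import *
T,o=tool(); print(T.round(4),o['time_s'],o['grip_width'],o['force'])
for n in('wrist','side','top'):
    c=cam(n,n[0]+'6'); print(n.upper()); ring(c,T); measure(c)
    if n!='top': print(proj(c,T[:3,3]+T[:3,:3]@[.0004,.0846,-.0111]),proj(c,(.627,-.181,.142)))
print('ring est',T[:3,3]+T[:3,:3]@[.0004,.0846,-.0111])
s=dict(np.load('pics/s6.npz'))['img']; w=dict(np.load('pics/w6.npz'))['img']
cv2.imwrite('pics/v6.png',np.hstack([cv2.resize(s[110:210,160:280],(460,384),interpolation=2),cv2.resize(w[120:310,170:340],(340,384))])[:,:,::-1])
```

```text
[[-3.811e-01 -2.000e-04 -9.245e-01  6.173e-01]
 [ 9.245e-01  2.000e-04 -3.811e-01 -1.845e-01]
 [ 3.000e-04 -1.000e+00  1.000e-04  2.774e-01]
 [ 0.000e+00  0.000e+00  0.000e+00  1.000e+00]] 10.4 0.04728203585737511 [-0.1513448  -0.16068269 -1.53340798]
WRIST
orange 2228 y pct [-0.0246 -0.0241 -0.0187  0.0177]
 top rect x,z mm ((1.0048542022705078, 0.9136285781860352), (47.720462799072266, 22.14410400390625), 0.3567371368408203) [-0.0229 -0.0286 -0.0103] [ 0.0249 -0.0203  0.0119]
brass 82 [0.0015 0.0851 0.0023] y [0.0836 0.0852 0.0869]
 circle fit x,z,r [0.0012 0.0009] 0.0137 ext [-0.0163  0.082  -0.0018] [0.0189 0.0884 0.005 ]
knob 423 [ 0.4969 -0.2005  0.1283] ((498.40399169921875, -200.83761596679688), (10.792217254638672, 41.86703872680664), 73.90400695800781) [0.1268 0.1283 0.1297]
gauge (532.4799194335938, -98.8933334350586) 39.03638458251953 0.09516971289267229
red 45 [9.13667996 0.82133736] ang 5.136768878486568
line -16.794247
green 3 [21.86643464 -3.57459624] ang -9.284255109720277
spindle top 2252 [ 0.618  -0.186   0.2498] ((626.6508178710938, -182.1269073486328), 19.8471317
[... 1516 characters left out ...]
0405273438, -96.64167022705078) 32.02600860595703 0.0949837015584345
red 0 [nan nan] ang nan
green 0 [nan nan] ang nan
spindle top 395 [ 0.6264 -0.1811  0.5598] ((627.9825439453125, -181.52842712402344), 19.96598243713379) 0.5647178465630605
hub 45 ((637.7947998046875, -156.83950805664062), 39.352027893066406) 0.10175170870783345
deck ((580.082763671875, -166.3548583984375), (216.986328125, 237.5936737060547), 73.37834930419922) 0.09044179845515532
ring est [ 0.62743159 -0.17984761  0.19275974]unit.py:17: RuntimeWarning: Mean of empty slice.
  P=plane_pts(c,pix(m),np.median(f[:,2])) ; d=P.mean(0)[:2]*1000-cc; print(nm,m.sum(),d,'ang',np.degrees(np.arctan2(d[1],d[0])))
  ret = um.true_divide(
```

View pics/v6.png

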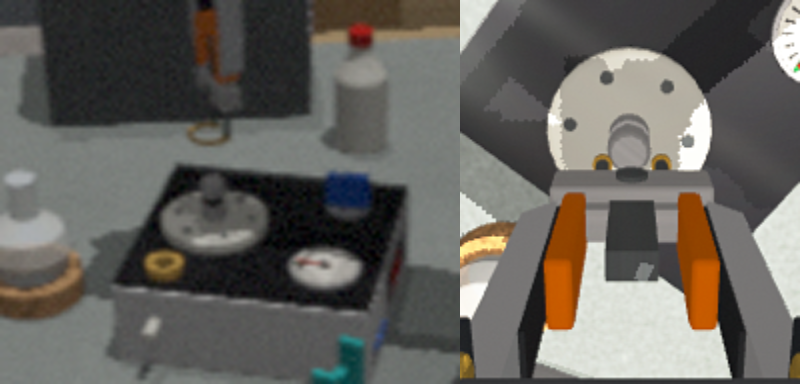

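The right half, from the wrist, shows the spindle top centred between the ring's two brass tips. Left, from the side, the ring hangs level above the hub. The estimated correction is about 1.5 mm in -y. I'll lower the ring close above the spindle, squeeze a little harder, and remeasure.

Call:
jog_arm([
  [4.4,[-0.14,0,0.06],0],
  [4.4,[-0.14,1,0.06],0],
  [4.4,[-0.14,2,0.06],0],
  [4.4,[-0.14,3,0.06],0],
  [4.4,[-0.14,3.6,0.06],0],
  [4.4,[-0.14,3.6,0.06],0],
  [4.4,[-0.14,3.6,0.06],0],
  [4.4,[-0.14,3.6,0.06],0],
], grip_force=35)

```text
time_s: 11.35
ee_pos: [0.6175, -0.187, 0.242]
eef_rot: [-1.571, 0.001, 1.961]
force: [0.1, -1.0, -2.0]
grip_width: 0.0464
```

```bash
python3 - <<'E' 2>/dev/null
from ring import *
T,o=tool(); print(T[:3,3].round(4),o['time_s'],o['grip_width'],o['force'])
for i in range(2):
    T,o=tool(); c=cam('wrist','w7%d'%i); ring(c,T); 
W=cloud(c); z=W[...,2]; L=(W-T[:3,3])@T[:3,:3]
hsv=cv2.cvtColor(c['img'],cv2.COLOR_RGB2HSV).astype(int)
m=(np.hypot(W[...,0]-.627,W[...,1]+.181)<.016)&(z>.136)&(z<.148)&(hsv[...,1]<50); q=W[m]
print('spindle',len(q),q.mean(0),cv2.minEnclosingCircle(q[:,:2].astype(np.float32)*1000))
measure(c)
s=cam('side','s7')['img']
cv2.imwrite('pics/v7.png',np.hstack([cv2.resize(s[125:195,175:255],(440,384),interpolation=2),cv2.resize(c['img'][130:260,190:310],(354,384))])[:,:,::-1])
E
```

```text
[ 0.6175 -0.187   0.242 ] 11.35 0.04643206767206924 [ 0.08461045 -1.00523156 -1.95541288]
orange 2226 y pct [-0.0247 -0.0241 -0.0192  0.0174]
 top rect x,z mm ((0.8498859405517578, 0.9783296585083008), (21.63774871826172, 47.6461296081543), 89.86830139160156) [-0.023  -0.0296 -0.0099] [ 0.0247 -0.0203  0.0118]
brass 81 [0.0017 0.085  0.0023] y [0.0837 0.0849 0.0871]
 circle fit x,z,r [0.0012 0.0013] 0.0137 ext [-0.0163  0.0829 -0.0019] [0.0189 0.0876 0.0048]
orange 2227 y pct [-0.0245 -0.0241 -0.0192  0.0172]
 top rect x,z mm ((0.8648796081542969, 0.8336009979248047), (47.633209228515625, 21.99349594116211), 0.002928342204540968) [-0.023  -0.0298 -0.0102] [ 0.0247 -0.0203  0.0118]
brass 79 [0.002  0.0852 0.0022] y [0.0837 0.0852 0.0875]
 circle fit x,z,r [0.0012 0.0015] 0.0137 ext [-0.0163  0.0827 -0.0018] [0.0188 0.0882 0.0048]
spindle 141 [ 0.61948927 -0.1843724   0.1411099 ] ((621.6493530273438, -183.91250610351562), 9.378254890441895)
knob 551 [ 0.4971 -0.2006  0.1283] ((498.6634521484375, -200.92344665527344), (10.893251419067383, 41.37841033935547), 73.99918365478516) [0.1268 0.1283 0.1297]
gauge (533.54150390625, -99.16464233398438) 39.84762954711914 0.0951542604893782
red 58 [8.83218277 0.87985203] ang 5.688971135881284
line -15.391023
green 7 [20.50930497 -3.19238346] ang -8.84739833549901
spindle top 1931 [ 0.6162 -0.1864  0.2273] ((625.8102416992188, -182.41598510742188), 19.627906799316406) 0.23418171790755904
hub 3666 ((626.7939453125, -180.7760772705078), 49.934879302978516) 0.10243202971625717
deck ((578.8917236328125, -166.64877319335938), (216.7256317138672, 236.9972686767578), 73.96511840820312) 0.09054515568040883
```

View pics/v7.png

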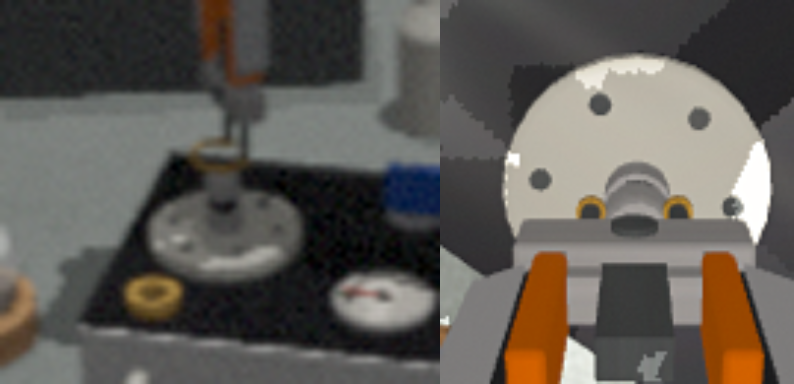

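Both views agree: laterally the spindle sits midway between the brass eyelets (columns 591, 678 versus 635), and the side view shows the ring around the spindle's top. I'm lowering gently and watching the force.

Call:
jog_arm([
  [4.4,[0,0.3,0],0],
  [4.4,[0,0.6,0],0],
  [4.4,[0,0.9,0],0],
  [4.4,[0,1.2,0],0],
  [4.4,[0,1.5,0],0],
  [4.4,[0,1.7,0],0],
  [4.4,[0,1.8,0],0],
  [4.4,[0,1.8,0],0],
])

```text
time_s: 12.3
ee_pos: [0.6173, -0.1869, 0.2233]
eef_rot: [-1.571, -0.0, 1.961]
force: [1.1, -0.1, -2.9]
grip_width: 0.047
```

Call:
jog_arm([
  [4.4,[0,0.3,0],0],
  [4.4,[0,0.6,0],0],
  [4.4,[0,0.9,0],0],
  [4.4,[0,1.2,0],0],
  [4.4,[0,1.5,0],0],
  [4.4,[0,1.55,0],0],
  [4.4,[0,1.55,0],0],
  [4.4,[0,1.55,0],0],
])

```text
time_s: 13.1
ee_pos: [0.6174, -0.187, 0.2081]
eef_rot: [-1.571, 0.0, 1.961]
force: [0.3, -0.1, -1.5]
grip_width: 0.0472
```

```bash
python3 - <<'E' 2>/dev/null
from ring import *
T,o=tool(); print(T.round(4),o['time_s'],o['grip_width'],o['force'],o['moment'])
c=cam('wrist','w8'); ring(c,T); print('est ring',T[:3,3]+T[:3,:3]@[.0008,.0862,-.011])
measure(c)
s=cam('side','s8'); print(proj(s,(.627,-.181,.122)),proj(s,(.627,-.181,.142)),proj(s,(.627,-.181,.102)))
W=cloud(s);hsv=cv2.cvtColor(s['img'],cv2.COLOR_RGB2HSV).astype(int)
b=(hsv[...,1]>80)&(hsv[...,0]>10)&(hsv[...,0]<32)&(np.hypot(W[...,0]-.627,W[...,1]+.181)<.03)&(W[...,2]>.108)&(W[...,2]<.14)
print('side brass',b.sum(),W[b].mean(0),np.median(W[b],0),np.argwhere(b).mean(0)[::-1])
s=s['img']
cv2.imwrite('pics/v8.png',np.hstack([cv2.resize(s[135:190,185:245],(440,384),interpolation=2),cv2.resize(c['img'][130:260,190:310],(354,384))])[:,:,::-1])
E
```

```text
[[-3.804e-01  3.000e-04 -9.248e-01  6.174e-01]
 [ 9.248e-01 -1.000e-04 -3.804e-01 -1.870e-01]
 [-2.000e-04 -1.000e+00 -2.000e-04  2.081e-01]
 [ 0.000e+00  0.000e+00  0.000e+00  1.000e+00]] 13.1 0.04720357920340654 [ 0.25536371 -0.1411822  -1.45944777] [ 0.08858489 -0.00648425  0.03560477]
orange 2228 y pct [-0.0246 -0.0241 -0.0193  0.0173]
 top rect x,z mm ((0.8479251861572266, 1.0172080993652344), (47.50566482543945, 21.894262313842773), 0.2025333195924759) [-0.0229 -0.037  -0.01  ] [ 0.0246 -0.0204  0.0119]
brass 79 [0.002  0.0851 0.0022] y [0.0834 0.0849 0.0873]
 circle fit x,z,r [0.0012 0.0017] 0.0137 ext [-0.0163  0.0829 -0.0019] [0.0188 0.0887 0.0048]
est ring [ 0.62726844 -0.18203855  0.1219101 ]
knob 728 [ 0.497  -0.2007  0.1282] ((498.4676513671875, -200.97415161132812), (10.853252410888672, 41.836669921875), 74.03553771972656) [0.1268 0.1283 0.1296]
gauge (533.79541015625, -99.0025863647461) 40.00193405151367 0.09514804031990298
red 73 [8.38299236 0.8755506 ] ang 5.962564118345698
line -15.790568
green 11 [20.28308953 -3.3620734 ] ang -9.411628979933493
spindle top 1703 [ 0.6159 -0.1865  0.203 ] ((625.365966796875, -182.53237915039062), 19.594526290893555) 0.20497388331800556
hub 4078 ((626.8909912109375, -180.79483032226562), 50.047916412353516) 0.1023979310566333
deck ((578.986083984375, -166.57052612304688), (217.1927947998047, 236.8326873779297), 73.86490631103516) 0.09055880924211568
(np.float64(215.04098055855866), np.float64(160.19963332353498)) (np.float64(214.77824937567823), np.float64(155.38892388281815)) (np.float64(215.3000086755933), np.float64(164.9425381982735))
side brass 21 [ 0.62989729 -0.17156165  0.12012358] [ 0.63124235 -0.17031219  0.11919158] [214.33333333 162.04761905]
```

View pics/v8.png

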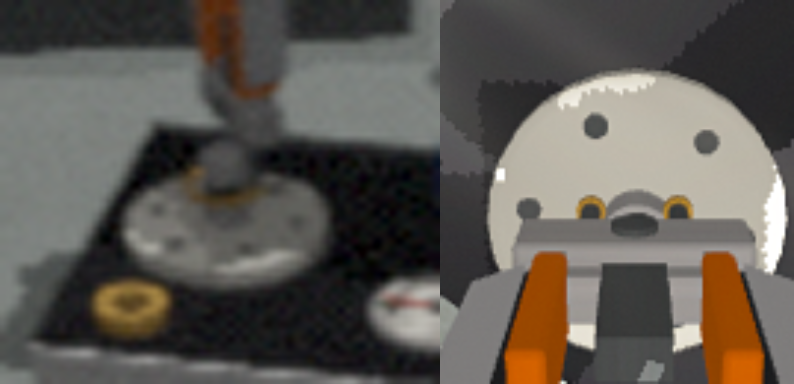

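The ring is around the spindle with no contact force. The side view shows its front arc at about the middle of the spindle, and the wrist view is still centred. I'll do one independent height and centre check from the side camera before handing in.

Run:
```python
from ring import *
from scipy.optimize import least_squares
def fit(n,c0):
    s=dict(np.load('pics/%s.npz'%n)); hsv=cv2.cvtColor(s['img'],cv2.COLOR_RGB2HSV).astype(float)
    v,u=np.mgrid[:384,:512]; cu,cv_=proj(s,c0)
    w=(hsv[...,1]-60).clip(0)*((hsv[...,0]>10)&(hsv[...,0]<32))*(abs(u-cu)<8)*(abs(v-cv_)<6)
    p=np.argwhere(w>0); ww=w[w>0]
    a=np.linspace(0,2*np.pi,180)
    def res(x):
        C=np.array([proj(s,np.array(x)+[.0175*np.cos(t),.0175*np.sin(t),0]) for t in a])
        d=np.array([ (q[::-1]-C)[np.argmin(((q[::-1]-C)**2).sum(1))] for q in p]); return (d*np.sqrt(ww/ww.max())[:,None]).ravel()
    # depth along view fixed: fit x and z only
    r=least_squares(lambda t:res([t[0],c0[1],t[1]]),[c0[0],c0[2]],diff_step=1e-3,x_scale=.01,loss='soft_l1'); print(n,len(p),'fit x,z',r.x.round(4),'prior',np.round(c0,4),'rms px',np.sqrt((res([r.x[0],c0[1],r.x[1]])**2).mean()))
fit('s8',[.6272,-.182,.1219]); fit('s7',[.6272,-.182,.1558]); fit('s6',[.6272,-.180,.1915])
s=dict(np.load('pics/s6.npz'));W=cloud(s)
d=(np.hypot(W[...,0]-.53,W[...,1]+.096)<.025); print('side gauge face z',np.median(W[d][:,2]),'true .095')
```

```text
s8 32 fit x,z [0.6285 0.1197] prior [ 0.6272 -0.182   0.1219] rms px 0.29852625037763447
s7 32 fit x,z [0.6289 0.1517] prior [ 0.6272 -0.182   0.1558] rms px 0.30429650281107806
s6 19 fit x,z [0.6283 0.1875] prior [ 0.6272 -0.18    0.1915] rms px 0.11408043378634028
side gauge face z 0.5345362009195627 true .095
```

After removing the side camera's own -1.8 mm height bias (seen on the deck and hub), its three fits put the ring at 0.119–0.1215, against 0.122 from the wrist. I'll raise it 0.7 mm, shift about 0.8 mm towards the axis, let it settle, check once and hand in.

Call:
jog_arm([
  [4.4,[0.07,-0.07,-0.03],0],
  [4.4,[0.07,-0.07,-0.03],0],
  [4.4,[0.07,-0.07,-0.03],0],
  [4.4,[0.07,-0.07,-0.03],0],
  [4.4,[0.07,-0.07,-0.03],0],
  [4.4,[0.07,-0.07,-0.03],0],
])

```text
time_s: 13.8
ee_pos: [0.6173, -0.1862, 0.2087]
eef_rot: [-1.571, 0.0, 1.961]
force: [-0.2, 0.1, -1.0]
grip_width: 0.047
```

```bash
python3 - <<'E' 2>/dev/null
from ring import *
T,o=tool(); print(T[:3,3].round(4),o['time_s'],o['grip_width'],o['force'],o['moment'])
ring(cam('wrist','w9'),T); r=T[:3,3]+T[:3,:3]@[.0008,.0862,-.011]; print('ring',r)
if np.hypot(*(r[:2]-[.6272,-.1812]))<.002 and abs(r[2]-.1225)<.002: print('handing in',ctrl.hand_in())
E
```

```text
[ 0.6173 -0.1862  0.2087] 13.8 0.04696769405351329 [-0.2495371   0.14318265 -1.03847324] [ 0.04616527 -0.00493474 -0.0815133 ]
orange 2226 y pct [-0.0246 -0.0241 -0.0192  0.0172]
 top rect x,z mm ((0.9519786834716797, 1.0588512420654297), (47.69474411010742, 22.08257293701172), 0.40583086013793945) [-0.023  -0.0314 -0.0101] [ 0.0248 -0.0202  0.012 ]
brass 80 [0.0019 0.0853 0.0022] y [0.0838 0.0852 0.087 ]
 circle fit x,z,r [0.0012 0.0017] 0.0137 ext [-0.0164  0.0829 -0.0015] [0.0188 0.0885 0.0049]
ring [ 0.62720724 -0.18126526  0.12247741]
the job is handed in; nothing more can be done
handing in None
```

I vented the evaporator, lifted the squeezed pliers out of the stand and slid the ring down over the spindle to the groove. I handed the job in at 13.8 s, still squeezing; no verdict was reported.

**Last checks:**
- **Needle:** its line lay at about -16°, against the zero mark at about -16.5°, so within roughly 1° of zero. The knob was let go.
- **Ring position:** estimated at (0.6272, -0.1813, 0.1225), which is about 0.1 mm sideways and 0.5 mm in height from my estimate of the groove.
- **Squeeze:** the handles measured about 47.7 mm apart, which is fully squeezed, with 35 N grip set.
- **Contact:** the wrist force stayed near the pliers' own weight, with no sign of the ring touching the spindle.

**Where readings disagreed:**
- **Ring height:** even after correcting its own offset, the side camera put the ring 0.5 to 2.5 mm lower than the wrist camera. I raised it 0.7 mm to allow for that, and did not repeat the side check afterwards.
- **Spindle position:** the top and wrist cameras differ by about 1.3 mm, so the real sideways error could be around 1 mm.
- **Grip height:** between lifting and reaching the spindle, the pliers' height in the grip read about 1.5 mm different. It stayed steady after that.

I did not touch any of the other items on the bench.

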